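# Load the right rail blank in the tilted drilling table

## Robot

A 6-joint arm with a two-finger parallel gripper is mounted at the origin on the work surface. World frame = base frame: x ahead of the robot, y to its left, z up, the work surface at z = 0. Lengths are in m, angles in degrees, forces in N, time in s.
With the tool pointing down it reaches from about 0.4 to 0.825 m from the base axis. Payload 7 kg.
Tool frame: the origin (TCP) lies midway between the tips of the shut fingers; the grasp point (between the pads) lies 19 mm behind it; z points along the fingers, y is the line along which they close (so a half turn about z gives the same grasp; the last joint's range is limited). The gripper opens to 88 mm and grips with 3 to 60 N. Pads are 19 mm wide; open, the fingers measure 130 mm over their backs; the gripper's body (78 mm by 193 mm) begins 47 mm behind the grasp point.
Start: joints at [82.454, 20.546, 0.682, 0, -70.136, -16.507], TCP at [0.275, 0.616, 0.198] pointing down, gripper open.
Joint ranges: [-176.03, 176.03], [-82.01, 121.73], [-58.28, 71.71], [-173.87, 95.51], [-174.79, -0.11], [-173.66, 173.66]. Speed limits (degrees/s): [136.94, 136.94, 172.46, 180, 180, 180].

## Interface

Orientations are given as [roll, pitch, yaw] about the fixed x, y, z axes, in that order (R = Rz(yaw) Ry(pitch) Rx(roll)).
In Python, from plant import telemetry, viewer, workorder gives the robot as it stands. The module is installed in compiled form; this text tells all that it offers.
- The arm moves only by the tool carry_out, never from a script. Its argument "rows" is a list of rows, each a list of 6 numbers: the shift along the tool's x, y, z in m, then the turn, a rotation vector about the tool's x, y, z in rad. In form: [[tx, ty, tz, ax, ay, az], ...]. A call has 1 to 8 rows; each row is the pose to reach, as a shift and turn from the pose commanded when the call began, along the tool's axes at that moment; what a row does not reach only later rows make up. A row lasts 1/8 s, in which the tool goes at most 62.5 mm and 10.7 degrees, less where a joint would pass 70% of its speed; a pose out of reach is approached as far as the arm can. A call with a gripper value outside its range is refused whole. "grip" is the gripper's target within -1 to 1 (fully open at 1, half-way at 0, shut at -1), set as the call begins (left out, the last holds). The fingers move at their own pace and stop on an object; the grip force is fixed at half the most. Time passes only in rows, so rows that repeat a pose let the fingers close. It gives the time, the measured TCP pose, the force, the opening and the grip force at its end, in the units of the state.
- telemetry.get_obs(): the state, without advancing time (a new reading comes with each control period).
- viewer.snapshot(name): name is "scene" or "top" or "wrist"; returns the picture (384x512x3 uint8, red, green, blue); there is no depth.
- viewer.camera_info(name): a dict with "intrinsics" (3x3 intrinsics, pixels), "extrinsics" (4x4, takes a point from camera to world coordinates); the wrist camera has in their place "tool_from_camera" (4x4, takes a point from camera to tool coordinates, whose origin is the TCP and whose axes are the flange's). Camera axes: x right, y down, z forward; pixel columns grow to the right and rows downward; lengths in m; the calibration is good to about 2 mm. The wrist camera is an equidistant fisheye: a pixel r from the principal point sees the ray r / f radians off the axis. A picture is of the moment at which its call begins: read the wrist's pose just before it. camera_info takes no time and is no camera call.
- workorder.close_job(): hands the job in; it is judged then, once.
The state is a dict: "clock": time; "joint_pos": joint angles; "qvel": joint speeds; "tau": joint torques, N m; "tool_pos": TCP position; "orientation": TCP orientation; "force": force on the tool from outside, world axes, zero at the start; "moment": the same for the moment, N m; "opening": finger opening in m; "gripper_force": force on a finger pad.
Only numpy, scipy, OpenCV 4.12 (cv2) and the standard library are available. Lean on these libraries where they do the work, as an engineer would, in place of code of your own. Each camera call takes 0.05 s, during which the arm holds its last target. There are 200 camera calls.

## Task

Of the four beech blanks on the bench, take the one cut to the same length and width as the board of the finished peg rail, and load it in the tilted drilling table: set it down flat on the sloping bed before you let go of it (no dropping), then push it so that it lies with one long edge fully home along the fence at the bed's low side and one end fully home against the stop block. Leave the other blanks and everything else on the bench where they are.

Things in the scene. Friction and masses are not known exactly. Their poses are not given: they have to be found in the camera images.
- blank_a: Plain square-edged beech block, in mm 112 long, 40 wide and 20 thick. Origin at the middle of the block; x along its length, y across its width, z up through its thickness (lies flat at the start, so the origin is 10 mm above the bench).
- blank_b: Plain square-edged beech block, in mm 130 long, 50 wide and 20 thick. Origin at the middle of the block; x along its length, y across its width, z up through its thickness (lies flat at the start, so the origin is 10 mm above the bench).
- blank_c: Plain square-edged beech block, in mm 130 long, 40 wide and 20 thick. Origin at the middle of the block; x along its length, y across its width, z up through its thickness (lies flat at the start, so the origin is 10 mm above the bench).
- blank_d: Plain square-edged beech block, in mm 150 long, 40 wide and 20 thick. Origin at the middle of the block; x along its length, y across its width, z up through its thickness (lies flat at the start, so the origin is 10 mm above the bench).
- rail: The finished peg rail: a beech board 130 x 40 x 20 mm lying on its back with two round 12 mm pegs slanting up out of it to 72 mm above the bench. Origin at the centre of the board's underside, x along its length, z up. Loose; a pattern to compare with, not to be handled.
- ramp: Tilted drilling table: plywood base 170 x 270 x 18 mm fixed to the bench (origin at the centre of its underside), carrying the bed at 30 degrees with a steel stay on each side. x of the base points from the bed's low edge, which faces the blanks on the robot's right (turned up to 35 degrees away from the robot), to its high edge, whose top is about 110 mm above the bench.
- bed: Sloping plywood bed, fixed. Origin: inside corner where bed surface, fence face and stop face meet, about 44 mm above the bench. x up the slope (free bed x = 0 to 132 mm), y along the fence into the stop (free bed y = -240 mm to 0), z square off the bed. A 130 x 40 x 20 mm blank fully home has its middle at x 20, y -65, z 10 mm, length along y. A blank left on the slope stays put until pushed.
- fence (a point): Fence: dark wood strip along the whole low edge of the bed, 18 mm thick, standing 12 mm above the bed. The point is on its inner face where it meets the bed surface, at x 0, y -65 mm in the frame of bed.
- stop (a point): Stop block: dark wood, in the low corner at the bed's end nearer to the robot; 60 mm up the slope from the fence, 30 mm wide, standing 15 mm above the bed. The point is on its inner face where it meets the bed surface, at x 20, y 0 mm in the frame of bed.
- drill: Cordless drill lying on its side, about 250 x 205 mm, 64 mm high, 1.3 kg. Origin on the bench under the middle of its motor barrel; x along the barrel to the bit, handle and battery towards -y. Bystander.
- square: Try square lying flat: dark stock 24 x 110 x 18 mm along its y, steel blade 150 mm long along its x. Origin at the centre of the stock's underside. Bystander.
- jar: Steel jar 72 mm across, 90 mm high, with wooden pegs sticking out to about 140 mm. Origin at the centre of its underside. Bystander.
Mind the look-alikes: they are no part of the job. Leave any grey or white look-alike of the blank_c alone.

How it is judged:
By the outcome, as a careful person would: the job done as asked, in the order asked, and still so for the second after the job is handed in, with the robot touching nothing.
It also fails if it takes over 64 s, if anything falls off the work surface, if the arm or the gripper's body presses on something with over 40 N, if the wrist force passes 120 N, or if a joint passes its speed limit or range.

## Working session

There is one attempt and no reset: what is moved stays moved. The work goes in short steps, Python scripts to look and compute and a tool call to move; the robot and the scene stay as the last step left them, time stands still between calls to the robot, and variables do not carry over. Pictures are saved under pics/ and viewed, at most 10 in all, crops included, and the job is handed in when it is done.

Besides the shell and the picture viewer there is one more tool, called after "Emit:" in YAML: its name, and indented under it one key for each argument. carry_out: Moves the arm, as the interface text tells. Its arguments: {"type":"object","properties":{"rows":{"type":"array"},"grip":{"type":"number"}},"required":["rows"]}

```bash
mkdir -p pics
python3 - <<'E'
from plant import telemetry, viewer
import cv2, numpy as np
np.set_printoptions(precision=4,suppress=True)
o=telemetry.get_obs(); print(o['clock'],o['tool_pos'],o['orientation'],o['opening'])
a=[]
for n in ("scene","top"):
    im=viewer.snapshot(n); cv2.imwrite(f"pics/{n}0.png",cv2.cvtColor(im,cv2.COLOR_RGB2BGR))
    i=viewer.camera_info(n); print(n,i['intrinsics'],i['extrinsics'])
print(viewer.camera_info("wrist"))
for n in ("scene","top"):
    im=cv2.imread(f"pics/{n}0.png"); cv2.imwrite(f"pics/{n}0b.png",cv2.resize(im,(800,600),interpolation=cv2.INTER_CUBIC))
E
```

```text
0.0 [0.2749 0.6159 0.1969] [179.9046  -0.009  -24.059 ] 0.08786657992182297
scene [[357.578    0.     253.7264]
 [  0.     357.578  193.7085]
 [  0.       0.       1.    ]] [[-0.0776  0.5473 -0.8333  1.5271]
 [ 0.997   0.0374 -0.0683  0.1318]
 [-0.0062 -0.8361 -0.5486  0.6762]
 [ 0.      0.      0.      1.    ]]
top [[454.1545   0.     261.2586]
 [  0.     454.1545 196.784 ]
 [  0.       0.       1.    ]] [[-0.0089 -0.9822  0.1878  0.3731]
 [-0.9998  0.0056 -0.018   0.0666]
 [ 0.0166 -0.188  -0.982   1.4441]
 [ 0.      0.      0.      1.    ]]
{'intrinsics': array([[297.3186,   0.    , 253.7407],
       [  0.    , 297.3186, 187.797 ],
       [  0.    ,   0.    ,   1.    ]]), 'tool_from_camera': array([[-0.0007, -0.9504, -0.311 ,  0.0859],
       [ 1.    , -0.0005, -0.0007,  0.0011],
       [ 0.0006, -0.311 ,  0.9504, -0.1871],
       [ 0.    ,  0.    ,  0.    ,  1.    ]])}
```

View pics/top0b.png

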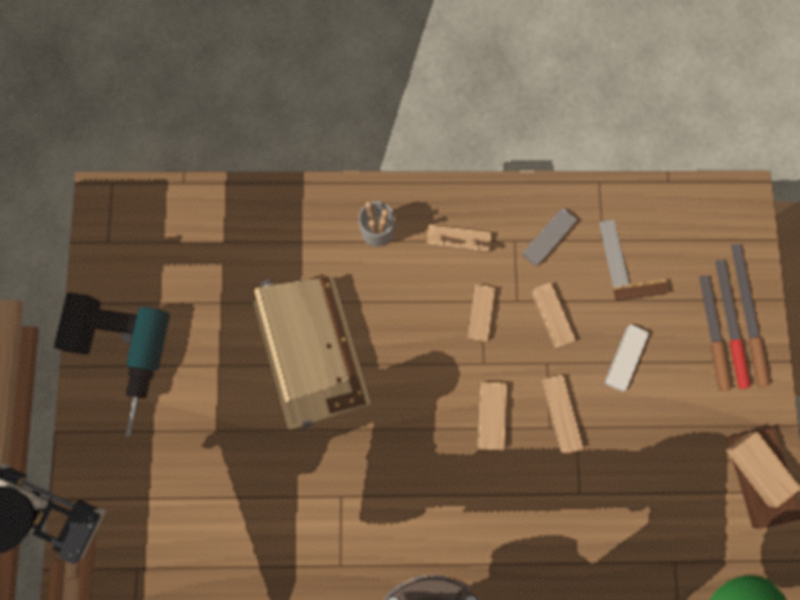

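View pics/scene0b.png

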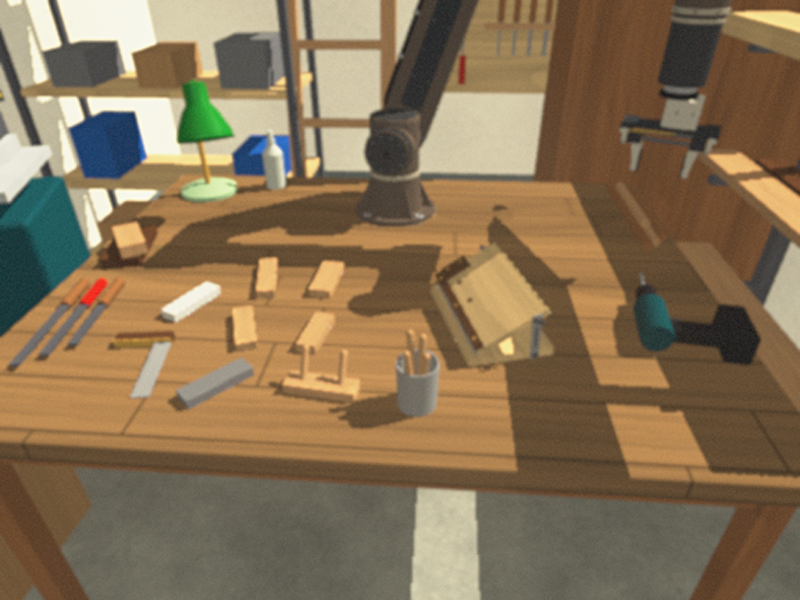

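The top view (800x600) shows the four blanks at about (482,312), (554,315), (492,415) and (563,413). The ramp is centred near (312,350), with its dark fence on the right side and the stop at (345,402). Grey and white look-alikes lie at (550,237) and (627,357).

```bash
cat > h.py <<'E'
import numpy as np, cv2
from plant import telemetry, viewer
from scipy.spatial.transform import Rotation as R
np.set_printoptions(precision=4,suppress=True)
def ray(name,uv,T=None):
    i=viewer.camera_info(name);K=i['intrinsics'];uv=np.atleast_2d(np.asarray(uv,float))
    x=(uv[:,0]-K[0,2])/K[0,0];y=(uv[:,1]-K[1,2])/K[1,1]
    if name=="wrist":
        r=np.hypot(x,y)+1e-12;d=np.c_[x/r*np.sin(r),y/r*np.sin(r),np.cos(r)];E=T@i['tool_from_camera']
    else: d=np.c_[x,y,np.ones_like(x)];E=i['extrinsics']
    return E[:3,3],d@E[:3,:3].T
def onz(name,uv,z,T=None):
    c,d=ray(name,uv,T);return c+d*((z-c[2])/d[:,2])[:,None]
def tool():
    o=telemetry.get_obs();T=np.eye(4);T[:3,3]=o['tool_pos'];T[:3,:3]=R.from_euler('xyz',o['orientation'],degrees=True).as_matrix();return T,o
E
python3 - <<'E'
from h import *
im=cv2.imread('pics/top0.png')
for s in [(482,312),(554,315),(492,415),(563,413),(627,357)]:
    p=(int(s[0]/1.5625),int(s[1]/1.5625))
    c=im[p[1]-2:p[1]+3,p[0]-2:p[0]+3].reshape(-1,3).mean(0)
    d=np.abs(im.astype(float)-c).max(2)<38
    n,l=cv2.connectedComponents(d.astype(np.uint8));m=(l==l[p[1],p[0]])
    m=cv2.morphologyEx(m.astype(np.uint8),cv2.MORPH_OPEN,np.ones((3,3)))
    k=max(cv2.findContours(m,0,2)[0],key=cv2.contourArea)
    # contour px centres: world points
    W=onz('top',k.reshape(-1,2),0.02)[:,:2].astype(np.float32)
    r=cv2.minAreaRect(W*1000); print(s,c,cv2.contourArea(k),r)
cr=im[165:285,155:245]; cv2.imwrite('pics/ramp.png',cv2.resize(cr,None,fx=5,fy=5,interpolation=cv2.INTER_CUBIC))
sc=cv2.imread('pics/scene0.png')[150:240,265:360]; cv2.imwrite('pics/rampS.png',cv2.resize(sc,None,fx=6,fy=6,interpolation=cv2.INTER_CUBIC))
E
```

```text
(482, 312) [116.28 155.6  195.16] 439.5 ((637.4500122070312, -105.75253295898438), (49.29789352416992, 117.49807739257812), 86.50074768066406)
(554, 315) [116.52 155.6  194.96] 683.5 ((619.4632568359375, -220.1671142578125), (137.132568359375, 116.17127990722656), 20.20081901550293)
(492, 415) [117.52 156.64 196.2 ] 668.5 ((428.1196594238281, -122.00921630859375), (53.86273193359375, 129.67295837402344), 86.6856460571289)
(563, 413) [116.2  155.16 194.32] 805.0 ((429.66314697265625, -234.78451538085938), (163.34193420410156, 98.58126831054688), 12.775252342224121)
(627, 357) [185.44 201.04 212.16] 502.0 ((540.365966796875, -400.087646484375), (42.20372009277344, 131.78396606445312), 64.7422103881836)
```

View pics/ramp.png

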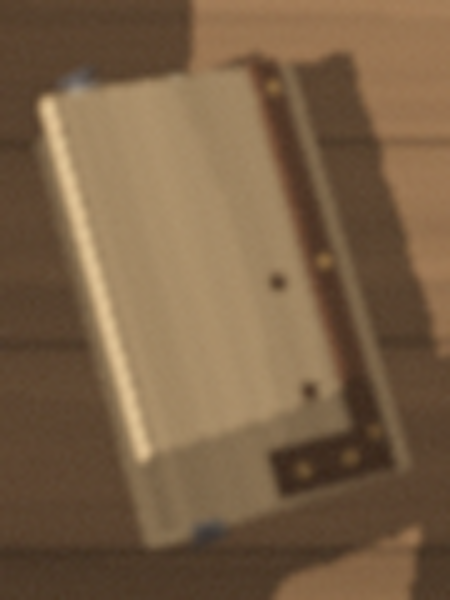

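The ramp crop shows the fence's inner top edge running from about (252,75) to (350,430). The stop's inner top edge runs from about (270,455) to (350,430). The bed's high corner is at (40,98).

Run:
```python
from h import *
im=cv2.imread('pics/top0.png')
for s in [(482,312),(554,315),(492,415),(563,413)]:
    p=(int(s[0]/1.5625),int(s[1]/1.5625))
    c=im[p[1]-2:p[1]+3,p[0]-2:p[0]+3].reshape(-1,3).mean(0)
    f=6; o=(p[0]-32,p[1]-32); b=cv2.resize(im[o[1]:o[1]+64,o[0]:o[0]+64],None,fx=f,fy=f,interpolation=cv2.INTER_CUBIC).astype(float)
    d=(np.abs(b-c).max(2)<26).astype(np.uint8); d=cv2.morphologyEx(d,cv2.MORPH_OPEN,np.ones((31,31)))
    n,l=cv2.connectedComponents(d);m=(l==l[195,195]).astype(np.uint8)
    k=max(cv2.findContours(m,0,2)[0],key=cv2.contourArea).reshape(-1,2)
    W=onz('top',(k+.5)/f-.5+np.array(o),0.02)[:,:2].astype(np.float32)
    print(s,cv2.minAreaRect(W*1000))
def cp(u,v): return ((u+.5)/5-.5+155,(v+.5)/5-.5+165)
A=onz('top',[cp(252,75),cp(350,430)],0.0544); print('fence',A)
S=onz('top',[cp(350,430)],.057),onz('top',[cp(270,455)],.087); print('stop',S)
print('high',onz('top',[cp(40,98)],.110))
d=A[0]-A[1]; print('len',np.linalg.norm(d),'yaw of -y_bed',np.degrees(np.arctan2(d[1],d[0])))
```

```text
(482, 312) ((634.9935302734375, -106.17793273925781), (41.64139175415039, 113.403076171875), 80.99674987792969)
(554, 315) ((629.8831787109375, -252.5942840576172), (132.88824462890625, 46.6458625793457), 20.72648048400879)
(492, 415) ((427.04986572265625, -122.49430084228516), (52.13135528564453, 129.4252471923828), 86.20306396484375)
(563, 413) ((429.5202331542969, -261.88519287109375), (150.78793334960938, 45.4078369140625), 12.74182415008545)
fence [[0.6947 0.2169 0.0544]
 [0.4728 0.1542 0.0544]]
stop (array([[0.4727, 0.154 , 0.057 ]]), array([[0.4561, 0.1994, 0.087 ]]))
high [[0.6683 0.3374 0.11  ]]
len 0.23056299795223356 yaw of -y_bed 15.780175805096313
```

Emit:
carry_out:
  rows:
    - [0.05,0.034,-0.007,0,0,-0.09]
    - [0.1,0.068,-0.014,0,0,-0.18]
    - [0.15,0.1,-0.02,0,0,-0.27]
    - [0.2,0.135,-0.027,0,0,-0.36]
    - [0.25,0.17,-0.034,0,0,-0.45]
    - [0.3,0.204,-0.041,0,0,-0.54]
    - [0.345,0.235,-0.05,0,0,-0.62]
    - [0.385,0.262,-0.055,0,0,-0.7]

```text
clock: 1.1
tool_pos: [0.5206, 0.2183, 0.2532]
orientation: [-180.0, -0.0, 16.2]
force: [0.0, 0.7, 0.4]
opening: 0.0879
gripper_force: 0.0
```

Run:
```python
from h import *
T,o=tool(); im=viewer.snapshot('wrist'); np.save('w1T.npy',T); print(o['clock'],o['tool_pos'],o['orientation'],o['force'])
b=cv2.cvtColor(im,cv2.COLOR_RGB2BGR); cv2.imwrite('pics/w1.png',b); cv2.imwrite('pics/w1b.png',cv2.resize(b,(800,600),interpolation=cv2.INTER_CUBIC))
```

```text
1.1 [0.5206 0.2183 0.2532] [-179.9914   -0.0142   16.181 ] [0.0421 0.7003 0.4183]
```

View pics/w1b.png

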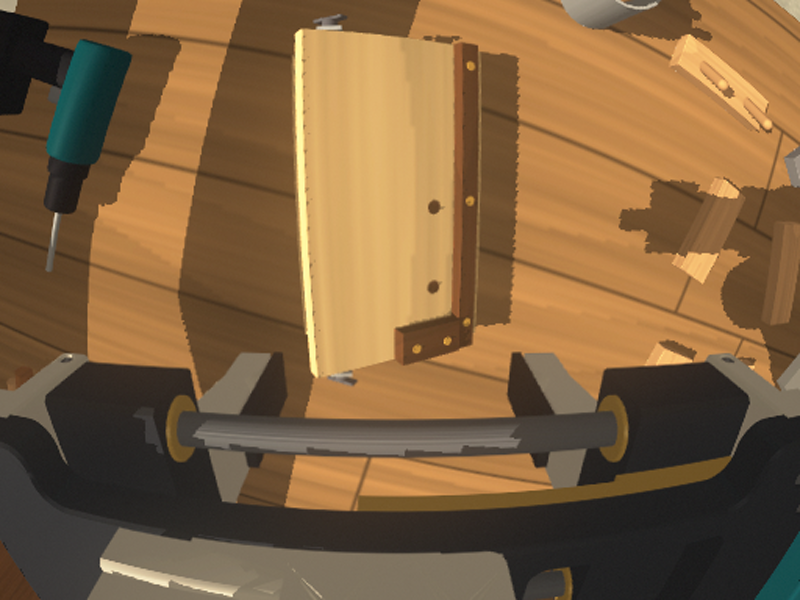

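The wrist view shows the bed clearly. The fence's inner edge runs from (454,45) to (456,317), the stop's inner top edge from (396,327) to (456,317), and the bed's high corners are at (297,30) and (315,376).

Run:
```python
from h import *
T=np.load('w1T.npy'); im=cv2.cvtColor(cv2.imread('pics/w1.png'),cv2.COLOR_BGR2GRAY).astype(float); s=1.5625
pts=[]
for v in range(32,196,6):
    row=im[v,280:298]; g=np.diff(row); i=np.argmin(g); pts.append((280+i+.5,v))
pts=np.array(pts); print(pts[::5])
P=onz('wrist',pts,.0544,T)[:,:2]
l=cv2.fitLine(P.astype(np.float32),cv2.DIST_HUBER,0,.001,.001).ravel(); res=(P-l[2:])@[-l[1],l[0]]
print('fence line',l,'yaw',np.degrees(np.arctan2(l[1],l[0])),'res std',res.std())
q=[]
for u in range(258,288,3):
    col=im[196:216,u]; i=np.argmin(np.diff(col)); q.append((u,196+i+.5))
q=np.array(q); print(q[::3])
# stop edge: plane z rises 0.5 x ; iterate in bed frame: intersect rays with plane bed z=15mm
d=l[:2]*np.sign(l[0]); yb=-np.array([*d,0]); xh=np.array([d[1]*-1,d[0],0]); 
xb=xh*np.cos(np.pi/6)+np.array([0,0,.5]); zb=np.cross(xb,yb); print(xb,yb,zb)
f0=np.array([l[2],l[3],.0544])-.012*zb  # point on fence foot line
c,r=ray('wrist',q,T); t=((f0+.015*zb-c)@zb)/(r@zb); Q=c+r*t[:,None]-f0
print('stop x,y rel',np.c_[Q@xb,Q@yb]*1000)
y0=np.median(Q@yb); O=f0+y0*yb; print('origin',O)
B=np.eye(4);B[:3,:3]=np.c_[xb,yb,zb];B[:3,3]=O;np.save('bed.npy',B)
for n,uv,zz in (('far fence',(454,40),12),('high far',(297,30),0),('high near',(315,376),0),('stop tl',(396,327),15)):
    c,r=ray('wrist',[((uv[0]+.5)/s-.5,(uv[1]+.5)/s-.5)],T); t=((O+zz/1000*zb-c)@zb)/(r@zb); p=c+r[0]*t-O; print(n,p@xb,p@yb)
# blank c
print('c in wrist',onz('wrist',[((705+.5)/s-.5,(230+.5)/s-.5)],.02,T))
```

```text
[[289.5  32. ]
 [290.5  62. ]
 [290.5  92. ]
 [290.5 122. ]
 [289.5 152. ]
 [288.5 182. ]]
fence line [0.9573 0.2892 0.5781 0.1847] yaw 16.811264 res std 0.0025868150022176797
[[258.  208.5]
 [267.  205.5]
 [276.  203.5]
 [285.  201.5]]
[-0.2505  0.829   0.5   ] [-0.9573 -0.2892 -0.    ] [ 0.1446 -0.4786  0.866 ]
stop x,y rel [[ 50.9448 105.6477]
 [ 46.3872 105.2123]
 [ 41.7807 104.7747]
 [ 37.1234 104.3346]
 [ 32.401  105.3203]
 [ 27.6303 104.8821]
 [ 22.8027 104.4412]
 [ 17.9159 103.9974]
 [ 12.9309 105.0134]
 [  7.9129 104.5716]]
origin [0.4761 0.1602 0.044 ]
far fence -0.0016024654969404133 -0.23561670286386624
high far 0.12738502146518646 -0.2337890697836163
high near 0.1264098443263471 0.034511921576437676
stop tl 0.058031134377325155 0.00014283812372118884
c in wrist [[ 0.6318 -0.0952  0.02  ]]
```

Emit:
carry_out:
  rows:
    - [-0.003,0.06,0.007,0,0,0]
    - [-0.006,0.12,0.014,0,0,0]
    - [-0.01,0.18,0.02,0,0,0]
    - [-0.013,0.24,0.027,0,0,-0.02]
    - [-0.017,0.3,0.034,0,0,-0.04]
    - [-0.02,0.36,0.04,0,0,-0.06]
    - [-0.024,0.42,0.047,0,0,-0.078]
    - [-0.027,0.48,0.053,0,0,-0.078]

```text
clock: 2.15
tool_pos: [0.6267, -0.2504, 0.1992]
orientation: [-180.0, 0.0, 20.5]
force: [1.0, 0.8, 0.7]
opening: 0.0879
gripper_force: 0.0
```

Run:
```python
from h import *
T,o=tool(); im=viewer.snapshot('wrist'); np.save('w2T.npy',T); print(o['clock'],o['tool_pos'],o['orientation'],o['force'])
b=cv2.cvtColor(im,cv2.COLOR_RGB2BGR); cv2.imwrite('pics/w2.png',b); cv2.imwrite('pics/w2b.png',cv2.resize(b,(800,600),interpolation=cv2.INTER_CUBIC))
```

```text
2.15 [ 0.6267 -0.2504  0.1992] [-179.9748    0.0299   20.5379] [0.9581 0.754  0.7018]
```

View pics/w2b.png

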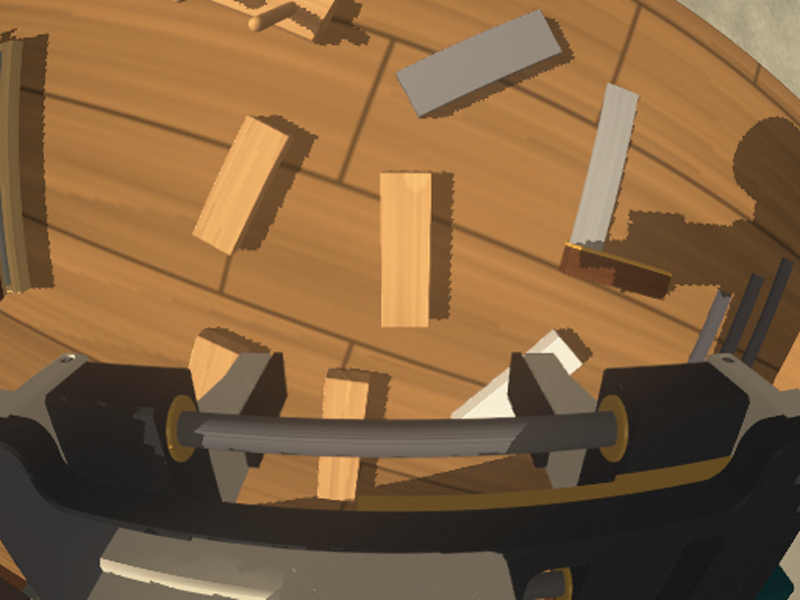

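Blank c lies upright at centre, with corners (380,172), (431,172), (429,327) and (381,327). It looks aligned with the tool and has free room on both sides.

Run:
```python
from h import *
T=np.load('w2T.npy'); b=cv2.imread('pics/w2.png'); s=1.5625
hsv=cv2.cvtColor(b,cv2.COLOR_BGR2HSV); p=(260,160); c=b[155:165,255:265].reshape(-1,3).mean(0).round()
def q(name,uv):
    uv=(np.array(uv,float)+.5)/s-.5; P=onz('wrist',uv,.02,T)
    L=[np.linalg.norm(P[i]-P[(i+1)%4])*1000 for i in range(4)]; d=P[0]+P[1]-P[2]-P[3]
    m=P.mean(0); loc=T[:3,:3].T@(m-T[:3,3]); print(name,'centre',m,'sides',np.round(L,1),'yaw',np.degrees(np.arctan2(d[1],d[0])),'tool delta',loc)
q('c',[(380,172),(431,172),(429,327),(381,327)])
q('a',[(249,116),(289,136),(230,255),(193,234)])
```

```text
c centre [ 0.6297 -0.258   0.02  ] sides [ 39.9 130.   40.9 129.8] yaw 20.582392270485453 tool delta [0.0003 0.0083 0.1792]
a centre [ 0.6352 -0.1105  0.02  ] sides [ 37.7 111.4  38.3 110.7] yaw -9.923646295148576 tool delta [ 0.0571 -0.1279  0.1792]
```

Emit:
carry_out:
  rows:
    - [0,0.004,0.05,0,0,0]
    - [0,0.008,0.1,0,0,0]
    - [0,0.008,0.15,0,0,0]
    - [0,0.008,0.175,0,0,0]
    - [0,0.008,0.188,0,0,0]
    - [0,0.008,0.194,0,0,0]
    - [0,0.008,0.194,0,0,0]
  grip: 1

```text
clock: 3.08
tool_pos: [0.63, -0.2561, 0.0065]
orientation: [180.0, -0.0, 20.5]
force: [-0.2, 0.2, -0.1]
opening: 0.0878
gripper_force: 0.0
```

Emit:
carry_out:
  rows:
    - [0,0,0,0,0,0]
    - [0,0,0,0,0,0]
    - [0,0,0,0,0,0]
    - [0,0,0,0,0,0]
    - [0,0,0,0,0,0]
    - [0,0,0,0,0,0]
  grip: -1

```text
clock: 3.82
tool_pos: [0.6295, -0.256, 0.0058]
orientation: [-180.0, 0.0, 20.5]
force: [-0.1, -0.5, -1.0]
opening: 0.0335
gripper_force: 0.0
```

Emit:
carry_out:
  rows:
    - [0,0,0,0,0,0]
    - [0,0,0,0,0,0]
    - [0,0,0,0,0,0]

```text
clock: 4.2
tool_pos: [0.6295, -0.256, 0.0058]
orientation: [-180.0, 0.0, 20.5]
force: [-0.3, 0.9, 0.5]
opening: 0.0042
gripper_force: 0.0
```

Run:
```python
from h import *
T,o=tool(); im=viewer.snapshot('wrist'); sc=viewer.snapshot('scene'); print(o)
b=cv2.cvtColor(im,cv2.COLOR_RGB2BGR); s=cv2.cvtColor(sc,cv2.COLOR_RGB2BGR)[130:280,80:280]
cv2.imwrite('pics/w3.png',np.vstack([cv2.resize(b,(400,300)),cv2.resize(s,(400,300))]))
```

```text
{'clock': 4.2, 'joint_pos': array([ -5.7391,  30.2907, -10.9637,   0.0008, -48.7486, 116.2621]), 'qvel': array([-0.0194,  0.0198, -0.0258, -0.066 , -0.0458,  0.0183]), 'tau': array([ -0.0001, -65.0189,  23.4848,   5.4802,   0.0531,  -0.0004]), 'tool_pos': array([ 0.6295, -0.256 ,  0.0058]), 'orientation': array([-179.9992,    0.003 ,   20.5236]), 'force': array([-0.3344,  0.9461,  0.4703]), 'moment': array([-0.0034, -0.022 ,  0.0039]), 'gripper_force': 0.0, 'opening': 0.004165425791952277}
```

View pics/w3.png

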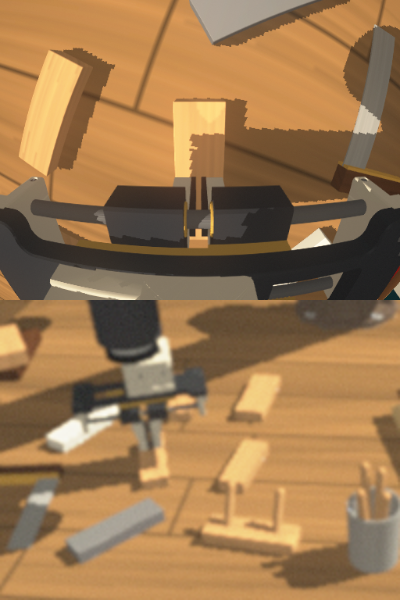

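The fingers shut to 4 mm with no force, so nothing is held. The blank still seems to lie at (200,140) under the gripper, so I'll look closer and check the height from the blank's apparent size.

Run:
```python
from h import *
T,o=tool(); im=viewer.snapshot('wrist'); b=cv2.cvtColor(im,cv2.COLOR_RGB2BGR); cv2.imwrite('pics/w4.png',b)
s=cv2.cvtColor(viewer.snapshot('scene'),cv2.COLOR_RGB2BGR)[165:250,105:190]
x=cv2.resize(b[110:330,180:330],None,fx=2.6,fy=2.6,interpolation=cv2.INTER_CUBIC); y=cv2.resize(s,(390,572),interpolation=cv2.INTER_CUBIC); cv2.imwrite('pics/w4b.png',np.hstack([x[:572],y]))
s=1.28
for z in (.02,.01,.0,-.02): 
  P=onz('wrist',np.array([(173,101),(225,101),(226,175),(173,175)])*s,z,T); print(z,np.linalg.norm(P[0]-P[1]),np.linalg.norm(P[2]-P[3]),(P[0]+P[1])/2)
```

```text
0.02 0.03888623403968414 0.0436481534158516 [ 0.6905 -0.2354  0.02  ]
0.01 0.04113536442559153 0.04617270717017379 [ 0.6894 -0.2359  0.01  ]
0.0 0.0433844948114989 0.04869726092449616 [ 0.6882 -0.2363  0.    ]
-0.02 0.04788275558331373 0.053746368433140776 [ 0.686  -0.2372 -0.02  ]
```

View pics/w4b.png

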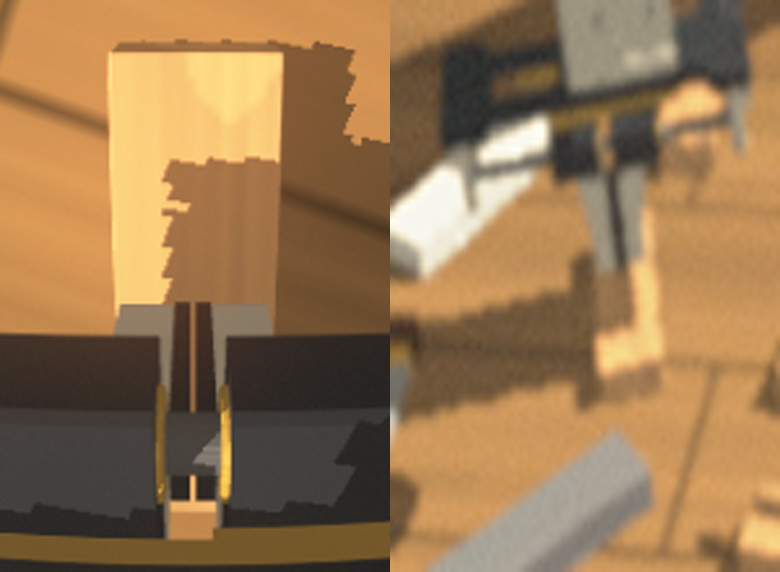

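Run:
```python
from h import *
i=viewer.camera_info('scene');E=np.linalg.inv(i['extrinsics']);K=i['intrinsics']
for z in (0.006,.01,.02,.03,.04):
    p=K@(E@[.6295,-.256,z,1])[:3]; uv=p[:2]/p[2]; print(z,uv,'crop',(uv[0]-105)*4.588+390,(uv[1]-165)*6.73)
iw=viewer.camera_info('wrist');Ti=np.linalg.inv(iw['tool_from_camera']);K=iw['intrinsics']
for z in (0,-.0142,-.03):
    p=Ti@[0,0,z,1]; r=np.arctan2(np.hypot(p[0],p[1]),p[2]); u=K[:2,2]+K[0,0]*r*p[:2]/np.hypot(p[0],p[1]); print('tcp',z,u,'crop',(u-[180,110])*2.6)
```

```text
0.006 [155.7845 210.7949] crop 622.9993676016484 308.1994632367457
0.01 [155.5882 209.7787] crop 622.0987450986229 301.36047568849455
0.02 [155.0941 207.221 ] crop 619.8319465299724 284.1472624572943
0.03 [154.5953 204.6385] crop 617.5431193040566 266.766771912639
0.04 [154.0915 202.0307] crop 615.2319407425807 249.21655375728372
tcp 0 [251.6835 220.4998] crop [186.3772 287.2996]
tcp -0.0142 [251.5388 229.5588] crop [186.001  310.8528]
tcp -0.03 [251.355  241.1577] crop [185.5229 341.0101]
```

The fingertips project at about z = 0.03 in the scene view, so they really end about 20 mm short of the reported TCP and shut just above the blank. I'll open and go lower in guarded steps.

Emit:
carry_out:
  rows:
    - [0,0,0,0,0,0]
    - [0,0,0,0,0,0]
    - [0,0,0,0,0,0]
    - [0,0,0,0,0,0]
    - [0,0,0,0,0,0]
    - [0,0,0,0,0,0]
    - [0,0,0,0,0,0]
    - [0,0,0,0,0,0]
  grip: 1

```text
clock: 5.4
tool_pos: [0.6295, -0.256, 0.0059]
orientation: [-180.0, 0.0, 20.5]
force: [-0.2, -0.1, -0.1]
opening: 0.0749
gripper_force: 0.0
```

Emit:
carry_out:
  rows:
    - [0,0.001,0.004,0,0,0]
    - [0,0.002,0.008,0,0,0]
    - [0,0.002,0.01,0,0,0]
    - [0,0.002,0.01,0,0,0]

```text
clock: 5.9
tool_pos: [0.63, -0.2579, -0.0045]
orientation: [-180.0, 0.0, 20.5]
force: [-0.3, 0.6, 0.3]
opening: 0.0873
gripper_force: 0.0
```

Emit:
carry_out:
  rows:
    - [0,0,0.002,0,0,0]
    - [0,0,0.004,0,0,0]
    - [0,0,0.006,0,0,0]
    - [0,0,0.006,0,0,0]

```text
clock: 6.4
tool_pos: [0.63, -0.2578, -0.0104]
orientation: [-180.0, 0.0, 20.5]
force: [0.8, -0.9, 0.5]
opening: 0.0876
gripper_force: 0.0
```

Run:
```python
from h import *
T,o=tool(); b=cv2.cvtColor(viewer.snapshot('scene'),cv2.COLOR_RGB2BGR)
s=b[165:250,105:190]; w=cv2.cvtColor(viewer.snapshot('wrist'),cv2.COLOR_RGB2BGR)
cv2.imwrite('pics/w5.png',np.hstack([cv2.resize(s,(390,572),interpolation=cv2.INTER_CUBIC),cv2.resize(w[100:320,100:400],(400,572))])); print(o['tool_pos'],o['force'],o['opening'])
```

```text
[ 0.63   -0.2578 -0.0104] [ 0.7659 -0.8899  0.461 ] 0.08759579129238322
```

View pics/w5.png

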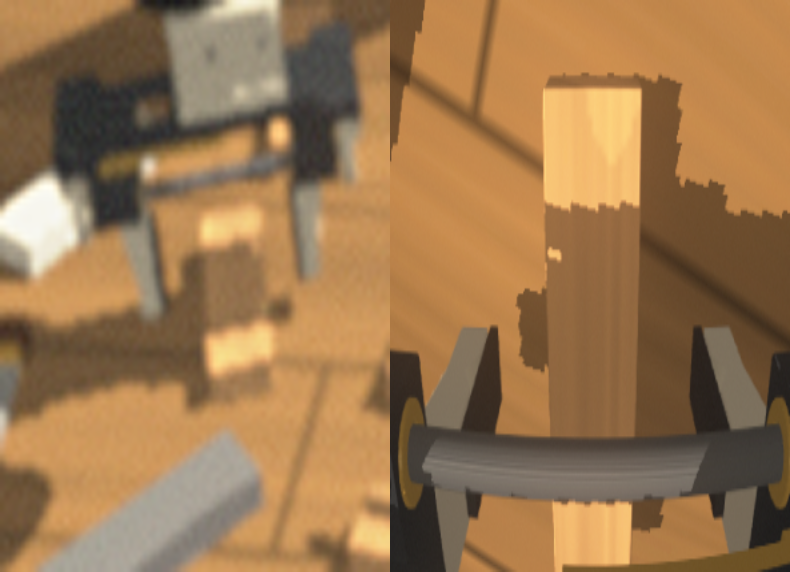

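No contact yet and the blank is centred between the fingers, whose tips are at about z = 0.01. I'll go 5 mm lower and grip.

Emit:
carry_out:
  rows:
    - [0,0,0.001,0,0,0]
    - [0,0,0.003,0,0,0]
    - [0,0,0.005,0,0,0]
    - [0,0,0.005,0,0,0]

```text
clock: 7.0
tool_pos: [0.63, -0.2579, -0.0154]
orientation: [-180.0, 0.0, 20.5]
force: [0.2, 0.2, 0.2]
opening: 0.0876
gripper_force: 0.0
```

Emit:
carry_out:
  rows:
    - [0,0,0,0,0,0]
    - [0,0,0,0,0,0]
    - [0,0,0,0,0,0]
    - [0,0,0,0,0,0]
    - [0,0,0,0,0,0]
    - [0,0,0,0,0,0]
    - [0,0,0,0,0,0]
  grip: -1

```text
clock: 7.88
tool_pos: [0.6302, -0.2579, -0.0151]
orientation: [-180.0, 0.0, 20.5]
force: [-0.3, -0.0, 0.0]
opening: 0.0395
gripper_force: 30.0
```

Emit:
carry_out:
  rows:
    - [0,0,-0.01,0,0,0]
    - [0,0,-0.04,0,0,0]
    - [0,0,-0.09,0,0,0]
    - [0,0,-0.15,0,0,0]
    - [0,0,-0.2,0,0,0]
    - [0,0,-0.22,0,0,0]
    - [0,0,-0.22,0,0,0]

```text
clock: 8.75
tool_pos: [0.6311, -0.2581, 0.2077]
orientation: [179.9, -0.2, 20.5]
force: [0.6, -0.3, -2.0]
opening: 0.0396
gripper_force: 30.0
```

```bash
cat > go.py <<'E'
from h import *
B=np.load('bed.npy')
# tool target given bed coordinates (mm) of the TCP, flat to the bed -> shift and turn in present tool axes
def delta(x,y,z,yaw=0):
    T,o=tool(); G=np.eye(4); G[:3,:3]=B[:3,:3]@np.diag([-1,-1,1]).astype(float)[[1,0,2]]@np.diag([1,1,-1]); G[:3,3]=B[:3,3]+B[:3,:3]@(np.array([x,y,z])/1000)
    D=np.linalg.inv(T)@G; return D[:3,3],R.from_matrix(D[:3,:3]).as_rotvec()
def inbed():
    T,o=tool(); D=np.linalg.inv(B)@T; return D[:3,3]*1000,o
E
python3 - <<'E'
from go import *
print(tool()[0],inbed()[0]); G=B[:3,:3]@np.array([[0,-1,0],[-1,0,0],[0,0,-1.]]); print(np.linalg.det(G))
d=delta(60,-85,70); print(d, np.linalg.norm(d[1])); o=tool()[1];print(o['opening'],o['gripper_force'],o['force'])
E
```

```text
[[ 0.9365  0.3506  0.0044  0.6311]
 [ 0.3506 -0.9365 -0.0007 -0.2581]
 [ 0.0039  0.0022 -1.      0.2077]
 [ 0.      0.      0.      1.    ]] [-303.7772  -27.439   364.3778]
0.9999999676230363
(array([ 0.0871, -0.4577,  0.0724]), array([0.5255, 0.0131, 0.0644])) 0.529598599415012
0.03959578800267232 29.999853372573853 [ 0.6227 -0.2878 -2.0382]
```

Emit:
carry_out:
  rows:
    - [0.01,-0.057,0.0,0.06,0,0.008]
    - [0.021,-0.114,0.0,0.13,0,0.016]
    - [0.032,-0.171,0.0,0.2,0.002,0.024]
    - [0.043,-0.228,0.0,0.27,0.004,0.032]
    - [0.054,-0.285,0.01,0.34,0.006,0.04]
    - [0.065,-0.342,0.03,0.41,0.009,0.048]
    - [0.076,-0.4,0.05,0.47,0.011,0.056]
    - [0.087,-0.458,0.072,0.525,0.013,0.064]

```text
clock: 9.75
tool_pos: [0.5501, 0.2025, 0.1313]
orientation: [-149.8, 0.3, 16.8]
force: [0.9, -0.0, -0.3]
opening: 0.0391
gripper_force: 30.0
```

Run:
```python
from go import *
print(inbed()[0],delta(60,-85,0)); o=tool()[1];print(o['clock'],o['joint_pos'],o['force'])
w=cv2.cvtColor(viewer.snapshot('wrist'),cv2.COLOR_RGB2BGR); cv2.imwrite('pics/w6.png',cv2.resize(w,(640,480)))
```

```text
[ 60.1994 -83.0663  66.0465] (array([0.0022, 0.0004, 0.066 ]), array([-0.0032,  0.0048, -0.0037]))
9.75 [ 16.0701  20.0708  -3.7483 -32.2928 -70.1965 102.8891] [ 0.8521 -0.0321 -0.3224]
```

View pics/w6.png

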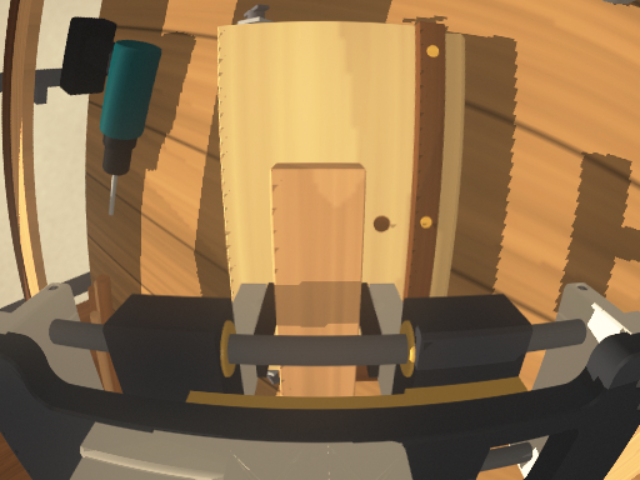

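The blank is held over the bed, parallel to the fence, which runs at about (410,25)-(404,290). I'll lower to about 10 mm above the bed, then in guarded steps.

Emit:
carry_out:
  rows:
    - [0,0,0.02,-0.003,0.005,-0.004]
    - [0,0,0.045,-0.003,0.005,-0.004]
    - [0,0,0.06,-0.003,0.005,-0.004]
    - [0,0,0.068,-0.003,0.005,-0.004]
    - [0,0,0.071,-0.003,0.005,-0.004]
    - [0,0,0.071,-0.003,0.005,-0.004]

```text
clock: 10.55
tool_pos: [0.541, 0.2349, 0.0719]
orientation: [-150.1, -0.2, 16.9]
force: [-0.2, 0.5, -1.1]
opening: 0.0393
gripper_force: 30.0
```

Emit:
carry_out:
  rows:
    - [0,0,0.001,0,0,0]
    - [0,0,0.002,0,0,0]
    - [0,0,0.003,0,0,0]
    - [0,0,0.004,0,0,0]
    - [0,0,0.004,0,0,0]

```text
clock: 11.18
tool_pos: [0.54, 0.237, 0.068]
orientation: [-150.1, -0.1, 16.9]
force: [-0.3, 0.5, -0.8]
opening: 0.0391
gripper_force: 30.0
```

Emit:
carry_out:
  rows:
    - [0,0,0.001,0,0,0]
    - [0,0,0.002,0,0,0]
    - [0,0,0.002,0,0,0]

```text
clock: 11.55
tool_pos: [0.5397, 0.2379, 0.0663]
orientation: [-150.1, -0.1, 16.9]
force: [-0.3, 0.8, -1.4]
opening: 0.0392
gripper_force: 30.0
```

Emit:
carry_out:
  rows:
    - [0,0,0.001,0,0,0]
    - [0,0,0.002,0,0,0]
    - [0,0,0.002,0,0,0]

```text
clock: 11.92
tool_pos: [0.5394, 0.2389, 0.0645]
orientation: [-150.1, -0.1, 16.9]
force: [0.2, -0.1, -1.4]
opening: 0.0393
gripper_force: 30.0
```

```bash
python3 -c "
from go import *
print(inbed()[0],tool()[1]['force'],tool()[1]['moment'],delta(60,-83,-15)[1])"
```

```text
[ 59.6662 -83.3912 -10.7338] [ 0.2311 -0.1096 -1.4457] [-1.8091 -0.5527  0.0414] [ 0.0015 -0.0011  0.0022]
```

Emit:
carry_out:
  rows:
    - [0,0,0.001,0,0,0]
    - [0,0,0.002,0,0,0]
    - [0,0,0.002,0,0,0]

```text
clock: 12.3
tool_pos: [0.5393, 0.2397, 0.0631]
orientation: [-150.1, -0.1, 16.9]
force: [0.5, -0.4, 2.5]
opening: 0.0395
gripper_force: 30.0
```

Emit:
carry_out:
  rows:
    - [0,0,0.001,0,0,0]
    - [0,0,0.0015,0,0,0]
    - [0,0,0.0015,0,0,0]

```text
clock: 12.68
tool_pos: [0.5393, 0.2398, 0.063]
orientation: [-150.1, -0.2, 16.9]
force: [-2.1, -6.9, 10.9]
opening: 0.0392
gripper_force: 30.0
```

Emit:
carry_out:
  rows:
    - [0,0,0.001,0,0,0]
    - [0,0,0.001,0,0,0]

```text
clock: 12.92
tool_pos: [0.5393, 0.2398, 0.063]
orientation: [-150.1, -0.2, 17.0]
force: [-2.9, -9.0, 17.8]
opening: 0.0394
gripper_force: 30.0
```

Firm contact at about 20 N, so the blank is flat on the bed. I'll ease the press off and open part way, so the low finger stays clear of the fence.

Emit:
carry_out:
  rows:
    - [0,0,-0.001,0,0,0]
    - [0,0,-0.002,0,0,0]
    - [0,0,-0.002,0,0,0]

```text
clock: 13.3
tool_pos: [0.5393, 0.2397, 0.063]
orientation: [-150.1, -0.2, 16.9]
force: [-0.5, -3.7, 6.4]
opening: 0.0395
gripper_force: 30.0
```

Emit:
carry_out:
  rows:
    - [0,0,0,0,0,0]
    - [0,0,0,0,0,0]
    - [0,0,0,0,0,0]
    - [0,0,0,0,0,0]
    - [0,0,0,0,0,0]
  grip: 0.4

```text
clock: 13.92
tool_pos: [0.5391, 0.2401, 0.0624]
orientation: [-150.1, -0.1, 16.9]
force: [0.6, -0.1, -0.4]
opening: 0.0609
gripper_force: 0.0
```

Emit:
carry_out:
  rows:
    - [0,0,-0.005,0,0,0]
    - [0,0,-0.02,0,0,0]
    - [0,0,-0.05,0,0,0]
    - [0,0,-0.06,0,0,0]
    - [0,0,-0.06,0,0,0]

```text
clock: 14.55
tool_pos: [0.5484, 0.2111, 0.1155]
orientation: [-150.1, -0.2, 16.8]
force: [0.5, -0.3, 0.9]
opening: 0.0616
gripper_force: 0.0
```

Run:
```python
from go import *
print(inbed()[0]); T,o=tool();np.save('w7T.npy',T);print(o['clock'],o['opening'])
w=cv2.cvtColor(viewer.snapshot('wrist'),cv2.COLOR_RGB2BGR); cv2.imwrite('pics/w7.png',w); cv2.imwrite('pics/w7b.png',cv2.resize(w,(640,480)))
```

```text
[ 59.9043 -83.9404  47.9958]
14.55 0.061614331960667505
```

View pics/w7b.png

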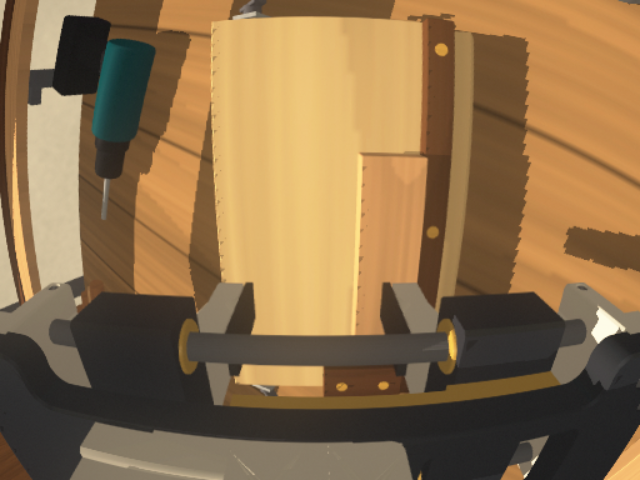

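The picture shows that, once released, the blank slid down to the fence. Its upper edge is at column 360, its far end at row 153, and it lies along the dark strip. I'll measure it in bed coordinates.

```bash
cat > meas.py <<'E'
from go import *
def bedpt(uv,z,T):
    c,r=ray('wrist',uv,T); c=(np.linalg.inv(B)@[*c,1])[:3]*1000; r=r@B[:3,:3]; return (c+r*((z-c[2])/r[:,2])[:,None])[:,:2]
E
python3 - <<'E'
from meas import *
T=np.load('w7T.npy'); g=cv2.cvtColor(cv2.imread('pics/w7.png'),cv2.COLOR_BGR2GRAY).astype(float); s=.8
up=[(280+np.argmin(np.diff(g[v,280:300]))+.5,v) for v in range(128,225,12)]
bb=[(328+np.argmax(-np.diff(g[v,328:352]))+.5,v) for v in range(128,225,12)]
en=[(u,112+np.argmax(np.abs(np.diff(g[112:130,u])))+.5) for u in range(292,338,6)]
print('upper edge z20/23',bedpt(up,20,T).round(1).tolist(),bedpt(up,23,T)[::4].round(1).tolist())
print('low side edge',np.array(bb)[::2].tolist(),bedpt(bb,20,T)[::2].round(1).tolist())
print('end',bedpt(en,20,T).round(1).tolist())
fe=bedpt([(422*s,30*s),(420*s,140*s)],12,T); print('fence top edge',fe)
E
```

```text
upper edge z20/23 [[32.8, -144.4], [32.5, -135.5], [33.0, -126.5], [32.8, -117.3], [33.2, -108.0], [32.9, -98.4], [33.3, -88.6], [32.9, -78.5], [33.2, -68.0]] [[33.1, -144.7], [33.6, -108.8], [33.6, -69.4]]
low side edge [[341.5, 128.0], [340.5, 152.0], [338.5, 176.0], [335.5, 200.0], [333.5, 224.0]] [[-6.7, -145.6], [-7.1, -127.2], [-6.9, -108.2], [-6.3, -88.4], [-6.7, -67.4]]
end [[31.0, -149.3], [26.6, -149.4], [22.2, -149.5], [17.7, -149.6], [13.2, -149.0], [8.6, -149.1], [4.1, -150.8], [-0.7, -147.2]]
fence top edge [[  -4.4278 -226.3127]
 [  -4.0962 -157.0309]]
```

The blank lies parallel to the fence and against it, with its far end at y = -149, so the gap to the stop is about 20 mm. I'll shut the fingers, go beyond the far end and push toward the stop.

Emit:
carry_out:
  rows:
    - [0.02,0.008,-0.01,0,0,0]
    - [0.06,0.025,-0.01,0,0,0]
    - [0.1,0.043,-0.01,0,0,0]
    - [0.103,0.043,-0.01,0,0,0]
    - [0.103,0.043,0,0,0,0]
    - [0.103,0.043,0,0,0,0]
    - [0.103,0.043,0,0,0,0]
  grip: -1

```text
clock: 15.48
tool_pos: [0.6566, 0.206, 0.0938]
orientation: [-150.1, -0.2, 16.9]
force: [0.1, -1.5, 0.6]
opening: 0.0013
gripper_force: 0.0
```

Emit:
carry_out:
  rows:
    - [0,0,0.02,0,0,0]
    - [0,0,0.04,0,0,0]
    - [0,0,0.05,0,0,0]
    - [0,0,0.055,0,0,0]
    - [0,0,0.057,0,0,0]
    - [0,0,0.057,0,0,0]

```text
clock: 16.23
tool_pos: [0.6493, 0.2329, 0.0441]
orientation: [-150.1, -0.2, 16.9]
force: [0.0, -0.4, 0.5]
opening: 0.0005
gripper_force: 0.0
```

Run:
```python
from go import *
p,o=inbed(); print(p,o['clock'],o['opening'],o['force'],B[:3,:3].T@o['force'],delta(17,-140,-9))
```

```text
[  16.9211 -186.8322   -9.653 ] 16.225 0.0005212830317511106 [ 0.0228 -0.391   0.5394] [-0.0602  0.0912  0.6575] (array([-0.0468, -0.0002, -0.0007]), array([ 0.0017, -0.0017,  0.0025]))
```

Emit:
carry_out:
  rows:
    - [-0.006,0,0,0,0,0]
    - [-0.012,0,0,0,0,0]
    - [-0.018,0,0,0,0,0]
    - [-0.024,0,0,0,0,0]
    - [-0.029,0,0,0,0,0]
    - [-0.034,0,0,0,0,0]
    - [-0.038,0,0,0,0,0]
    - [-0.04,0,0,0,0,0]

```text
clock: 17.23
tool_pos: [0.6107, 0.2213, 0.0439]
orientation: [-150.1, -0.1, 16.9]
force: [0.5, 0.5, 0.7]
opening: 0.0003
gripper_force: 0.5
```

Emit:
carry_out:
  rows:
    - [-0.001,0,0,0,0,0]
    - [-0.002,0,0,0,0,0]
    - [-0.003,0,0,0,0,0]
    - [-0.003,0,0,0,0,0]

```text
clock: 17.73
tool_pos: [0.6079, 0.2204, 0.0439]
orientation: [-150.1, -0.1, 16.9]
force: [1.3, 0.4, 0.9]
opening: 0.0006
gripper_force: 0.7
```

Emit:
carry_out:
  rows:
    - [-0.001,0,0,0,0,0]
    - [-0.002,0,0,0,0,0]
    - [-0.003,0,0,0,0,0]
    - [-0.003,0,0,0,0,0]

```text
clock: 18.23
tool_pos: [0.6049, 0.2195, 0.0438]
orientation: [-150.1, -0.1, 16.9]
force: [1.4, 0.6, 1.7]
opening: 0.0003
gripper_force: 0.7
```

Run:
```python
from go import *
p,o=inbed(); print(p,o['clock'],B[:3,:3].T@o['force'])
```

```text
[  16.8507 -140.504    -9.929 ] 18.225 [ 1.0146 -1.4862  1.4197]
```

Emit:
carry_out:
  rows:
    - [-0.001,0,0,0,0,0]
    - [-0.002,0,0,0,0,0]
    - [-0.003,0,0,0,0,0]
    - [-0.003,0,0,0,0,0]

```text
clock: 18.73
tool_pos: [0.602, 0.2187, 0.0438]
orientation: [-150.1, -0.1, 16.9]
force: [1.3, 0.8, 1.1]
opening: 0.0004
gripper_force: 0.8
```

Emit:
carry_out:
  rows:
    - [-0.001,0,0,0,0,0]
    - [-0.002,0,0,0,0,0]
    - [-0.003,0,0,0,0,0]
    - [-0.003,0,0,0,0,0]

```text
clock: 19.23
tool_pos: [0.5995, 0.2179, 0.0438]
orientation: [-150.1, -0.2, 16.9]
force: [2.7, 1.0, 1.6]
opening: 0.0004
gripper_force: 1.5
```

Emit:
carry_out:
  rows:
    - [-0.001,0,0,0,0,0]
    - [-0.002,0,0,0,0,0]
    - [-0.002,0,0,0,0,0]

```text
clock: 19.6
tool_pos: [0.5994, 0.2176, 0.0443]
orientation: [-150.1, -0.3, 16.8]
force: [5.9, 2.4, -0.2]
opening: 0.0006
gripper_force: 3.6
```

Emit:
carry_out:
  rows:
    - [-0.001,0,0,0,0,0]
    - [-0.002,0,0,0,0,0]
    - [-0.002,0,0,0,0,0]

```text
clock: 19.98
tool_pos: [0.5995, 0.2173, 0.0449]
orientation: [-150.2, -0.5, 16.8]
force: [11.0, 3.4, 0.4]
opening: 0.0007
gripper_force: 5.5
```

Run:
```python
from go import *
p,o=inbed(); print(p,o['clock'],B[:3,:3].T@o['force'])
```

```text
[  16.8539 -134.6458   -8.7528] 19.975 [  0.2352 -11.4822   0.3158]
```

The force rose to 11 N with no more travel, so the blank is against the stop. I'll back off, lift, and measure before a seating push toward the fence.

Emit:
carry_out:
  rows:
    - [0.01,0,0,0,0,0]
    - [0.025,0,0,0,0,0]
    - [0.025,0,-0.03,0,0,0]
    - [0.025,-0.02,-0.06,0,0,0]
    - [0,-0.035,-0.06,0,0,0]
    - [-0.04,-0.051,-0.06,0,0,0]
    - [-0.065,-0.051,-0.06,0,0,0]
    - [-0.065,-0.051,-0.06,0,0,0]

```text
clock: 20.98
tool_pos: [0.5275, 0.2111, 0.1213]
orientation: [-150.1, -0.1, 16.9]
force: [0.9, -0.1, -0.3]
opening: 0.0007
gripper_force: 0.0
```

Run:
```python
from meas import *
p,o=inbed(); print(p,o['clock'],o['force'],delta(68,-65,-9)); T,_=tool()
w=cv2.cvtColor(viewer.snapshot('wrist'),cv2.COLOR_RGB2BGR); cv2.imwrite('pics/w8.png',w); np.save('w8T.npy',T)
g=cv2.cvtColor(w,cv2.COLOR_BGR2GRAY).astype(float)
# predicted pixels of the blank's top-face edges, then edge search around
iw=viewer.camera_info('wrist');K=iw['intrinsics'];C=np.linalg.inv(T@iw['tool_from_camera'])@B
def px(x,y,z):
    p=C@[x/1e3,y/1e3,z/1e3,1]; h=np.hypot(p[0],p[1]); return K[:2,2]+K[0,0]*np.arctan2(h,p[2])*p[:2]/h
for n,pts in (('upper',[(33,y,23) for y in (-120,-110,-100,-90)]),('low/fence',[(-7,y,23) for y in (-120,-110,-100,-90)])):
    q=[]
    for P in pts:
        u,v=px(*P); u0=int(u)-9; r=g[int(v),u0:u0+19]; d=np.diff(r); i=np.argmax(np.abs(d)); q.append((u0+i+.5,int(v)))
    print(n,bedpt(q,23,T).round(1).tolist())
q=[]
for x in (0,8,16,24):
    u,v=px(x,-128,23); v0=int(v)-14; r=g[v0:v0+29,int(u)]; d=np.diff(r); i=np.argmax(np.abs(d)); q.append((int(u),v0+i+.5))
print('end',bedpt(q,23,T).round(1).tolist())
```

```text
[ 68.029  -63.9876  49.9843] 20.975 [ 0.9134 -0.1441 -0.3437] (array([ 0.001 , -0.0001,  0.059 ]), array([0.0014, 0.0001, 0.0023]))
upper [[33.5, -120.2], [33.2, -110.5], [32.8, -100.7], [33.2, -90.6]]
low/fence [[-5.7, -120.7], [-5.6, -110.7], [-5.6, -100.5], [-5.7, -90.2]]
end [[0.7, -127.6], [8.5, -127.3], [16.2, -127.7], [24.4, -126.7]]
```

Emit:
carry_out:
  rows:
    - [0,0,0.02,0,0,0]
    - [0,0,0.04,0,0,0]
    - [0,0,0.052,0,0,0]
    - [0,0,0.059,0,0,0]
    - [0,0,0.059,0,0,0]

```text
clock: 21.65
tool_pos: [0.5202, 0.2398, 0.0693]
orientation: [-150.1, -0.1, 16.9]
force: [0.7, -0.4, -0.4]
opening: 0.0004
gripper_force: 0.0
```

Emit:
carry_out:
  rows:
    - [0,0.003,0,0,0,0]
    - [0,0.006,0,0,0,0]
    - [0,0.009,0,0,0,0]
    - [0,0.012,0,0,0,0]
    - [0,0.012,0,0,0,0]

```text
clock: 22.28
tool_pos: [0.5236, 0.2293, 0.0638]
orientation: [-150.1, -0.1, 16.9]
force: [0.4, 1.0, -0.8]
opening: 0.0003
gripper_force: 0.0
```

Emit:
carry_out:
  rows:
    - [0,0.001,0,0,0,0]
    - [0,0.002,0,0,0,0]
    - [0,0.003,0,0,0,0]
    - [0,0.003,0,0,0,0]

```text
clock: 22.78
tool_pos: [0.5243, 0.2271, 0.0624]
orientation: [-150.1, -0.1, 16.9]
force: [0.2, 0.0, -0.4]
opening: 0.0005
gripper_force: 0.0
```

Emit:
carry_out:
  rows:
    - [0,0.001,0,0,0,0]
    - [0,0.002,0,0,0,0]
    - [0,0.003,0,0,0,0]
    - [0,0.003,0,0,0,0]

```text
clock: 23.28
tool_pos: [0.5249, 0.2251, 0.0612]
orientation: [-150.0, -0.1, 16.9]
force: [-0.6, 3.9, 2.3]
opening: 0.0002
gripper_force: 2.0
```

Emit:
carry_out:
  rows:
    - [0,0.001,0,0,0,0]
    - [0,0.002,0,0,0,0]
    - [0,0.002,0,0,0,0]

```text
clock: 23.65
tool_pos: [0.525, 0.2249, 0.0611]
orientation: [-149.9, -0.2, 16.9]
force: [-3.3, 7.9, 8.2]
opening: 0.0003
gripper_force: 5.8
```

Emit:
carry_out:
  rows:
    - [0,0.001,0,0,0,0]
    - [0,0.002,0,0,0,0]
    - [0,0.002,0,0,0,0]

```text
clock: 24.02
tool_pos: [0.5251, 0.2247, 0.061]
orientation: [-149.8, -0.2, 16.9]
force: [-6.2, 12.8, 12.6]
opening: 0.0005
gripper_force: 9.4
```

Run:
```python
from go import *
p,o=inbed(); print(p,o['clock'],B[:3,:3].T@o['force'])
```

```text
[ 49.7078 -65.6256  -9.0913] 24.025 [18.4487  2.2492  3.8463]
```

About 18 N with no travel, so the long edge is firm against the fence. I'll do one last light check push on the end.

Emit:
carry_out:
  rows:
    - [0,-0.006,0,0,0,0]
    - [0,-0.015,0,0,0,0]
    - [0,-0.015,-0.03,0,0,0]
    - [0.02,-0.015,-0.06,0,0,0]
    - [0.06,0,-0.06,0,0,0]
    - [0.095,0.02,-0.06,0,0,0]
    - [0.095,0.032,-0.06,0,0,0]
    - [0.095,0.032,-0.05,0,0,0]

```text
clock: 25.02
tool_pos: [0.6321, 0.1975, 0.0856]
orientation: [-150.1, -0.1, 16.8]
force: [-1.0, 1.0, 0.3]
opening: 0.0005
gripper_force: 0.0
```

Emit:
carry_out:
  rows:
    - [0,0,0.02,0,0,0]
    - [0,0,0.04,0,0,0]
    - [0,0,0.048,0,0,0]
    - [0,0,0.05,0,0,0]
    - [0,0,0.05,0,0,0]

```text
clock: 25.65
tool_pos: [0.6253, 0.2225, 0.0435]
orientation: [-150.1, -0.2, 16.9]
force: [0.8, 0.4, 0.1]
opening: 0.0003
gripper_force: 0.0
```

Run:
```python
from go import *
p,o=inbed(); print(p,o['clock'],B[:3,:3].T@o['force'],delta(14,-136,-9))
```

```text
[  14.0589 -160.8366   -8.6707] 25.65 [ 0.1813 -0.8401  0.0211] (array([-0.0248, -0.    ,  0.0003]), array([ 0.0018, -0.0016,  0.0029]))
```

Emit:
carry_out:
  rows:
    - [-0.006,0,0,0,0,0]
    - [-0.012,0,0,0,0,0]
    - [-0.017,0,0,0,0,0]
    - [-0.021,0,0,0,0,0]
    - [-0.024,0,0,0,0,0]
    - [-0.025,0,0,0,0,0]
    - [-0.025,0,0,0,0,0]

```text
clock: 26.52
tool_pos: [0.6011, 0.2151, 0.0431]
orientation: [-150.1, -0.1, 16.9]
force: [-0.1, -0.3, 1.0]
opening: 0.0004
gripper_force: 0.0
```

Emit:
carry_out:
  rows:
    - [-0.001,0,0,0,0,0]
    - [-0.002,0,0,0,0,0]
    - [-0.003,0,0,0,0,0]
    - [-0.003,0,0,0,0,0]

```text
clock: 27.02
tool_pos: [0.6001, 0.2145, 0.0437]
orientation: [-150.1, -0.3, 16.8]
force: [5.6, 0.7, -0.4]
opening: 0.0004
gripper_force: 2.6
```

Run:
```python
from go import *
p,o=inbed(); print(p,o['clock'],B[:3,:3].T@o['force'])
```

```text
[  13.8517 -134.4635   -8.3219] 27.025 [-1.0497 -5.5225  0.108 ]
```

Contact came at the same place as before (y = -134.5), so the blank was already home. I'll retreat and check.

Emit:
carry_out:
  rows:
    - [0.008,0,0,0,0,0]
    - [0.02,0,0,0,0,0]
    - [0.02,0,-0.03,0,0,0]
    - [0.02,0,-0.08,0,0,0]
    - [0,-0.05,-0.12,0,0,0]
    - [-0.04,-0.06,-0.12,0,0,0]
    - [-0.065,-0.06,-0.12,0,0,0]
    - [-0.065,-0.06,-0.12,0,0,0]

```text
clock: 28.02
tool_pos: [0.537, 0.1876, 0.1778]
orientation: [-150.1, -0.2, 16.9]
force: [0.2, -0.1, 0.0]
opening: 0.0006
gripper_force: 0.0
```

Run:
```python
from meas import *
p,o=inbed(); print(p,o['clock'],o['force']); T,_=tool()
g=cv2.cvtColor(viewer.snapshot('wrist'),cv2.COLOR_RGB2GRAY).astype(float)
iw=viewer.camera_info('wrist');K=iw['intrinsics'];C=np.linalg.inv(T@iw['tool_from_camera'])@B
def px(x,y,z):
    p=C@[x/1e3,y/1e3,z/1e3,1]; h=np.hypot(p[0],p[1]); return K[:2,2]+K[0,0]*np.arctan2(h,p[2])*p[:2]/h
for n,x in (('upper',33),('low',-6)):
    q=[]
    for y in (-120,-100,-80,-60,-40,-20):
        u,v=px(x,y,23); u0=int(u)-7; r=g[int(v),u0:u0+15]; q.append((u0+np.argmax(np.abs(np.diff(r)))+.5,int(v)))
    print(n,bedpt(q,23,T).round(1).tolist())
q=[]
for x in (0,8,16,24):
    u,v=px(x,-128,23); v0=int(v)-9; r=g[v0:v0+19,int(u)]; q.append((int(u),v0+np.argmax(np.abs(np.diff(r)))+.5))
print('end',bedpt(q,23,T).round(1).tolist())
```

```text
[ 74.405  -66.3052 111.558 ] 28.025 [ 0.2215 -0.0827  0.0076]
upper [[33.3, -120.1], [32.7, -100.9], [32.9, -80.3], [33.0, -61.0], [33.1, -40.9], [33.1, -20.9]]
low [[-5.7, -120.3], [-5.8, -100.8], [-5.2, -80.7], [-5.9, -60.1], [-5.5, -40.6], [-5.3, -20.3]]
end [[0.2, -127.3], [8.0, -127.0], [16.8, -126.7], [24.4, -126.5]]
```

The blank lies straight along the fence and against the stop, and the arm is clear of it.

```bash
python3 -c "
from plant import workorder
print(workorder.close_job())"
```

```text
the job is handed in; nothing more can be done
None
```

Blank_c (130 x 40 mm) was set down flat on the bed and is handed in home against the fence and the stop; when the fingers opened it slid to the fence by itself, so only the move to the stop was a push, and the push at the fence just confirmed it was seated.

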